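# Shut the enclosure and lock its two quarter-turn fasteners

## Task

The repaired card is back in its grey enclosure, so close it up: push the raised cover down onto its gasket with the fingertips, then set a fingertip (or both, closed) in the slot of each of the two round black quarter-turn fasteners, in either order, and turn it clockwise as far as it goes, so that its cam draws the cover down and locks it. Only push and turn: pinch and lift nothing, and leave the card and the things standing about where they are.

Things in the scene. Friction and masses are not known exactly. Their poses are not given: they have to be found in the camera images.
- enclosure: Light grey plastic enclosure, fixed to the bench, 170 x 250 mm in plan (x by y), its rim 62 mm above the bench with a black gasket on it. Origin: centre of the underside, at bench height; x points from its front (fastener side, towards the robot) to its back (hinge side), y to its left, z up.
- cover (a joint): Hinge of the flat grey cover, rad: 0 shut, grows as its front edge swings up; starts at 0.75 to 1.05. Friction holds it there; a push of 1 to 2 N moves it and below about 0.6 it may sink by itself. Pushed down, it comes to rest on the springy gasket at 0.015 to 0.03 (front edge 3 to 5 mm high; 5 to 10 N press it flat for a moment); only the cams hold it lower, at about 0.003.
- cover_hinge (a point): Middle of the cover's hinge line, which runs along the enclosure's y axis: enclosure frame (94, 0, 64) mm. The closed cover's outer face lies 12 mm above this line.
- cover_edge (a point): Middle of the cover's front edge, on its outer face; it swings with the cover, 185 mm from the hinge line along the cover (262 mm wide, 8 mm thick, rim turned down 18 mm). Between the two fasteners a band 40 mm wide (y -20 to 20 mm) of the outer face is flat and free: push there, some 20 mm behind the edge.
- fastener_left (a joint): Left fastener (at enclosure y +65 mm), rad: 0 unlocked (slot parallel to the front edge), grows clockwise seen from above, 1.571 locked at its stop (slot at right angles to the front edge). Starts at 0 to 0.3. Needs about 0.05 N m, and 0.1 N m from 1.0 to 1.3 where the cam draws the cover 3 mm down; past 1.35 it stays where it is left. It can lock only with the cover down on the gasket.
- fastener_right (a joint): Right fastener (at enclosure y -65 mm), the same as the left one; it too locks clockwise.
- left_slot (a point): On the left fastener's axis, level with the cover's outer face (cover shut: enclosure x -45, y 65, z 76 mm). The black disc, 72 mm across, smooth plastic, is flush with the cover; its straight slot, closed at both ends, is 28 mm wide, 63 mm long, 12 mm deep, floor grey with a yellow line; the point's y axis runs along it. Push its side wall off-centre, 15 to 20 mm from the axis, and go round with it.
- right_slot (a point): The same on the right fastener (x -45, y -65, z 76 mm).
- cover_skin: The cover's outer sheet, 182 x 262 mm, which may be pushed.
- cover_liner: The cover's inner sheet (underside). Pressing on both sheets at once counts as pinching the cover.
- board_card: Green plug-in card, 88 x 126 x 10 mm, loose on four standoffs inside the enclosure; origin under its centre. Leave it.
- screw_dish: Round tin dish of screws, 71 mm across, 16 mm high, in front of the enclosure; bystander.
- screwdriver: Blue screwdriver, 174 mm long, 18 mm thick, lying in front of the enclosure; bystander.
- multimeter: Orange multimeter, 142 x 68 x 43 mm; bystander.
- flux_bottle: Small bottle, 30 mm across, 112 mm high; bystander.
- braid_reel: Small orange reel, 54 x 50 x 10 mm; bystander.
- tape: Roll of black tape, 55 mm across, 19 mm high; bystander.

How it is judged:
By the outcome, as a careful person would: the job done as asked, in the order asked, and still so for the second after the job is handed in, with the robot touching nothing.
It also fails if it takes over 58 s, if anything falls off the work surface, if the arm or the gripper's body presses on something with over 40 N, if the wrist force passes 120 N, or if a joint passes its speed limit or range.

## Robot

A 6-joint arm with a two-finger parallel gripper is mounted at the origin on a cart in front of the work surface, level with it; the furniture and walls round the work are solid. World frame = base frame: x ahead of the robot, y to its left, z up, the work surface at z = 0. Lengths are in mm, angles in rad, forces in N, time in s.
With the tool pointing down it reaches from about 400 to 825 mm from the base axis. Payload 7 kg.
Tool frame: the origin (TCP) lies midway between the tips of the shut fingers; the grasp point (between the pads) lies robot.hold_point_z behind it (robot.hold_point_z is the distance from the TCP to the grasp point, in mm); z points along the fingers, y is the line along which they close (so a half turn about z gives the same grasp; the last joint's range is limited). The gripper opens to 85 mm and grips with 20 to 120 N. Pads are 22 mm wide; open, the fingers measure 114 mm over their backs; the gripper's body (76 mm by 85 mm) begins 54 mm behind the grasp point. The pads swing forward as they close: fully open they stand 13 mm farther back than shut.
Start: joints at [1.624, 0.359, 0.012, 0, -1.224, -0.288], TCP at [157.048, 656.453, 231.302] pointing down, gripper open.
Joint ranges: [-3.07, 3.07], [-1.43, 2.12], [-1.02, 1.25], [-3.03, 1.67], [-3.05, -0], [-3.03, 3.03]. Speed limits (rad/s): [2.39, 2.39, 3.01, 3.14, 3.14, 3.14].

## Interface

Orientations are given as a unit quaternion [x, y, z, w].
In Python, from station import sense, vision, robot gives the robot as it stands.
- The arm moves only by the tool send_rows, never from a script. Its argument "steps" is a list of rows, each an object with "turn": the turn, a rotation vector about the tool's x, y, z in degrees, a list of three; "slide": the shift along the tool's x, y, z in cm, a list of three; "hand": the gripper command: -1 is shut, 1 is fully open, values between are in proportion. A call has exactly 8 rows; each row shifts and turns the commanded pose from where the row before left it, along the tool's axes as they then stand; what a row does not reach is not made up. A row lasts 1/8 s, in which the tool goes at most 62.5 mm and 10.7 degrees, less where a joint would pass 70% of its speed; a pose out of reach is approached as far as the arm can. A call with a gripper value outside its range is refused whole. The fingers move at their own pace and stop on an object; "squeeze" is the grip in N (left out, the last holds). Time passes only in rows, so rows that do not move let the fingers close, or fill a call up. It gives the time, the measured TCP pose, the force, the opening and the grip force at its end, in the units of the state.
- sense(): the state, without advancing time (a new reading comes with each control period).
- vision.read_camera(name): name is "scene" or "top" or "wrist"; returns a dict with "frame" (400x640x3 uint8, red, green, blue), "vertical_fov" (degrees; the focal length in pixels is half the picture's height over the tangent of half this angle, whatever the lens; pixels are square), "cx", "cy" (the principal point, pixels), "extrinsics" (4x4, takes a point from world to camera coordinates); the wrist camera has in their place "hand_eye" (4x4, takes a point from camera to tool coordinates, whose origin is the TCP and whose axes are the flange's). Camera axes: x right, y down, z forward; pixel columns grow to the right and rows downward; lengths in mm; the calibration is good to about 2 mm. The wrist camera is an equidistant fisheye: a pixel r from the principal point sees the ray r / f radians off the axis. A picture is of the moment at which its call begins: read the wrist's pose just before it. There is no depth.
- robot.job_done(): hands the job in; it is judged then, once.
The state is a dict: "t": time; "q": joint angles; "qd": joint speeds; "joint_efforts": joint torques, N m; "position": TCP position; "tool_rot": TCP orientation; "ft_force": force on the tool from outside, world axes, zero at the start; "moment": the same for the moment, N m; "gripper_width": opening from 0.0 (shut) to 1.0 (fully open); "gripper_force": force on a finger pad.
Only numpy, scipy, OpenCV 4.12 (cv2) and the standard library are available. Lean on these libraries where they do the work, as an engineer would, in place of code of your own. Each camera call takes 0.05 s, during which the arm holds its last target. There are 200 camera calls.

## Working session

There is one attempt and no reset: what is moved stays moved. The work goes in short steps, Python scripts to look and compute and a tool call to move; the robot and the scene stay as the last step left them, time stands still between calls to the robot, and variables do not carry over. Pictures are saved under pics/ and viewed, at most 10 in all, crops included, and the job is handed in when it is done.

Besides the shell and the picture viewer there is one more tool, called after "Emit:" as name(argument=value, ...) on one line, values as JSON. send_rows: Moves the arm, as the interface text tells. Its arguments: {"type":"object","properties":{"steps":{"type":"array"},"squeeze":{"type":"number"}},"required":["steps"]}

```bash
mkdir -p pics; ls
python3 - <<'E'
from station import sense, vision, robot
import cv2,numpy as np
s=sense();print({k:np.round(v,3).tolist() for k,v in s.items()});print(robot.hold_point_z)
for n in("scene","top"):
    c=vision.read_camera(n);print(n,c["vertical_fov"],c["cx"],c["cy"],np.round(c["extrinsics"],3).tolist())
    cv2.imwrite(f"pics/{n}0.png",c["frame"][...,::-1])
c=vision.read_camera("wrist");print(c["vertical_fov"],c["cx"],c["cy"],np.round(c["hand_eye"],3).tolist())
E
```

```text
pics
{'t': 0.0, 'q': [1.624, 0.359, 0.011, -0.0, -1.224, -0.288], 'qd': [0.0, 0.0, -0.001, 0.001, -0.001, -0.001], 'joint_efforts': [0.001, -58.332, 29.342, 6.937, -0.006, -0.0], 'position': [156.933, 655.999, 230.377], 'tool_rot': [0.993, -0.117, -0.0, 0.001], 'ft_force': [0.291, 0.747, 0.384], 'moment': [-0.054, 0.007, 0.027], 'gripper_force': 0.0, 'gripper_width': 1.002}
18.700000000000003
scene 54.70732008487715 317.50576125253286 201.3559074148493 [[-0.524, -0.852, -0.003, 271.227], [-0.596, 0.369, -0.713, 363.923], [0.609, -0.372, -0.701, 575.645], [0.0, 0.0, 0.0, 1.0]]
top 53.290511902557064 317.7110945910715 198.35347792370686 [[0.009, -1.0, 0.004, -8.527], [-0.997, -0.009, -0.076, 541.766], [0.076, -0.003, -0.997, 874.443], [0.0, 0.0, 0.0, 1.0]]
65.70646984690485 317.9311512586427 198.14966691819382 [[-0.0, -0.964, -0.265, 66.861], [1.0, -0.0, -0.0, 0.645], [0.0, -0.265, 0.964, -142.018], [0.0, 0.0, 0.0, 1.0]]
```

View pics/scene0.png

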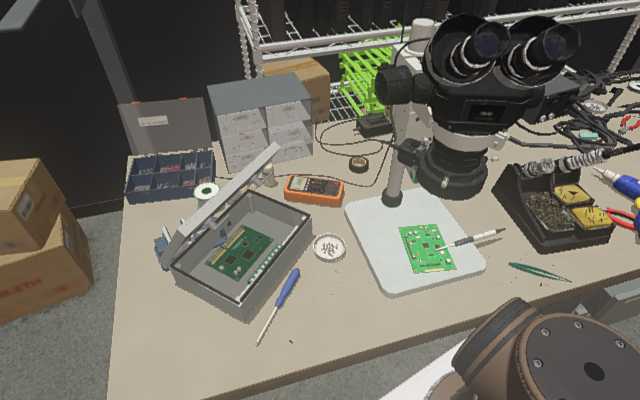

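View pics/top0.png

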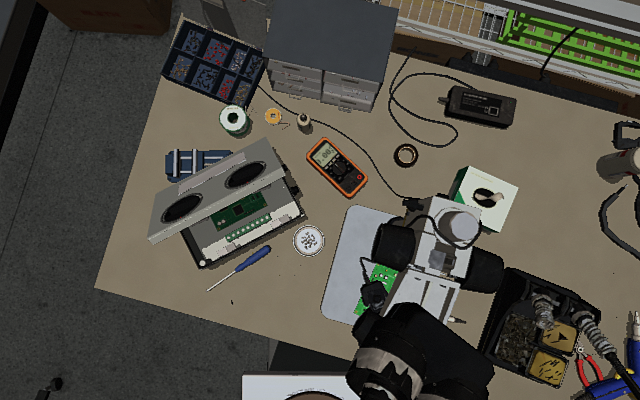

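The scene view shows the enclosure around (240,260) with its cover raised. In the top view it sits around (245,210), with the discs at about (183,208) and (248,175). I'll zoom in for the corner pixels.

Run:
```python
import cv2,numpy as np
a=cv2.imread("pics/top0.png")[125:285,135:325];b=cv2.imread("pics/scene0.png")[130:330,145:325]
a=cv2.resize(a,(760,640)[:2],interpolation=cv2.INTER_CUBIC) if 0 else cv2.resize(a,None,fx=3,fy=3,interpolation=cv2.INTER_CUBIC)
b=cv2.resize(b,None,fx=3,fy=3,interpolation=cv2.INTER_CUBIC)
for im,(u0,v0) in((a,(135,125)),(b,(145,130))):
    for k in range(0,200,20):
        cv2.putText(im,str(u0+k),(3*k,8),0,.3,(0,255,255));cv2.putText(im,str(v0+k),(0,3*k+4),0,.3,(0,255,255))
cv2.imwrite("pics/topz.png",a);cv2.imwrite("pics/scenez.png",b)
```

```text
(no output)
```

View pics/topz.png

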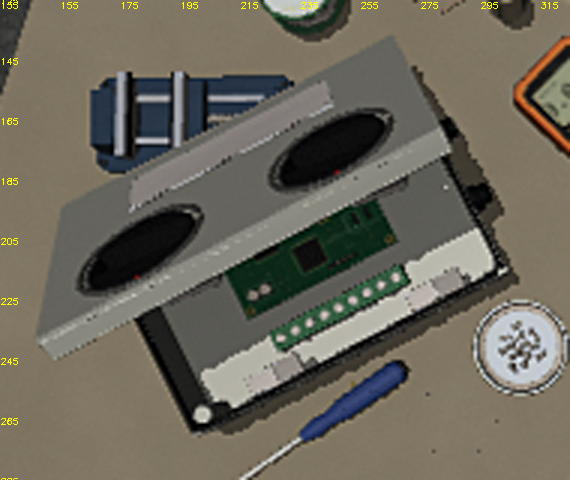

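View pics/scenez.png

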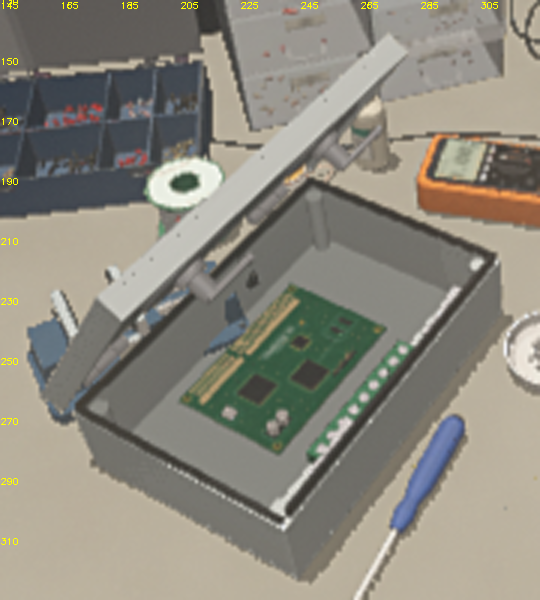

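```bash
cat > h.py <<'E'
import numpy as np
from scipy.optimize import least_squares
from scipy.spatial.transform import Rotation as R
def cov(d,y,th,n=12): return np.array([94-d*np.cos(th)+n*np.sin(th),y,64+d*np.sin(th)+n*np.cos(th)])
def w(p,e): c,s=np.cos(e[2]),np.sin(e[2]); return np.array([e[0]+c*p[0]-s*p[1],e[1]+s*p[0]+c*p[1],p[2]])
E
cat > fit.py <<'E'
from h import *
from station import vision
C={n:vision.read_camera(n) for n in("top","scene")}
def proj(n,P):
    c=C[n];f=200/np.tan(np.radians(c["vertical_fov"]/2));q=c["extrinsics"]@np.append(P,1);return np.array([c["cx"]+f*q[0]/q[2],c["cy"]+f*q[1]/q[2]])
obs=[("top","b",(-85,125,62),(200,269)),("top","b",(-85,-125,62),(302.7,214.3)),
("top","c",(185,131),(147.7,238.3)),("top","c",(185,-131),(283.3,167.7)),("top","c",(3,131),(155.7,194.3)),("top","c",(3,-131),(265.7,137.3)),
("scene","b",(-85,-125,62),(310,216)),("scene","b",(-85,125,62),(240,304)),("scene","b",(85,125,62),(171,265.7)),
("scene","c",(185,131),(178.3,230)),("scene","c",(185,-131),(274.3,142.3))]
def r(e,full=0):
    o=[proj(n,w(p if k=="b" else cov(p[0],p[1],e[3]),e))-uv for n,k,p,uv in obs]
    return np.array(o) if full else np.ravel(o)
s=least_squares(r,[520,200,.5,.9],loss="soft_l1");e=s.x
print(np.round(e,3));print(np.round(r(e,1),1).tolist())
for n,p in(("edge",cov(185,0,e[3])),("hinge",(94,0,64)),("L",(-45,65,76)),("R",(-45,-65,76))):print(n,np.round(w(p,e),1))
E
python3 fit.py
```

```text
[5.18284e+02 1.74960e+02 5.04000e-01 9.56000e-01]
[[0.1, 1.6], [1.8, 0.1], [0.6, 1.2], [-0.6, 0.4], [-0.1, -0.6], [-0.2, -1.5], [1.0, -1.4], [-1.1, 1.1], [-3.4, 0.2], [-0.2, -0.8], [0.5, -1.5]]
edge [515.8 173.6 222.1]
hinge [600.6 220.3  64. ]
L [447.5 210.2  76. ]
R [510.2  96.3  76. ]
```

Emit:
send_rows(steps=[{"turn": [0,0,-8.46],"slide": [0,0,-1.2],"hand": -1},{"turn": [0,0,-8.46],"slide": [0,0,-1.2],"hand": -1},{"turn": [0,0,-8.46],"slide": [0,0,-1.2],"hand": -1},{"turn": [0,0,-8.46],"slide": [0,0,-1.2],"hand": -1},{"turn": [0,0,-8.46],"slide": [0,0,-1.2],"hand": -1},{"turn": [0,0,0],"slide": [1,5,0],"hand": -1},{"turn": [0,0,0],"slide": [1,5,0],"hand": -1},{"turn": [0,0,0],"slide": [1,5,0],"hand": -1}])

```text
t: 1.25
position: [256.4, 538.3, 291.2]
tool_rot: [0.968, 0.249, -0.0, 0.0]
ft_force: [0.5, 0.4, -0.1]
gripper_width: -0.003
gripper_force: 0.0
```

Emit:
send_rows(steps=[{"turn": [0,0,0],"slide": [1,5,0],"hand": -1},{"turn": [0,0,0],"slide": [1,5,0],"hand": -1},{"turn": [0,0,0],"slide": [1,5,0],"hand": -1},{"turn": [0,0,0],"slide": [1,5,0],"hand": -1},{"turn": [0,0,0],"slide": [1,5,0],"hand": -1},{"turn": [0,0,0],"slide": [1,5,0],"hand": -1},{"turn": [0,0,0],"slide": [1,5,0],"hand": -1},{"turn": [0,0,0],"slide": [0,0,0],"hand": -1}])

```text
t: 2.25
position: [487.3, 264.2, 291.1]
tool_rot: [0.969, 0.247, -0.0, 0.0]
ft_force: [0.0, -0.7, 0.6]
gripper_width: -0.0
gripper_force: 0.0
```

```bash
cat >> h.py <<'E'
E0=np.array([518.3,175.0,.504])
def where():
    from station import sense
    s=sense();M=R.from_quat(s["tool_rot"]).as_matrix();p=s["position"]
    c,sn=np.cos(E0[2]),np.sin(E0[2]);d=np.array(p[:2])-E0[:2]
    print("t",round(s["t"],2),"world",np.round(p,1),"encl",np.round([c*d[0]+sn*d[1],-sn*d[0]+c*d[1],p[2]],1),"psi-rel",round(np.degrees(np.arctan2(M[1,0],M[0,0])-E0[2]),1),"tz",np.round(M[:,2],3),"F",np.round(s["ft_force"],1),"M",np.round(s["moment"],2),"w",round(s["gripper_width"],3))
    return s
E
python3 -c "
from h import *;where()
for t in (.956,.8,.65,.5,.35,.2,.1,.03,0):print(t,np.round(cov(165,0,t),1))"
```

```text
t 2.25 world [487.3 264.2 291.1] encl [ 16.   93.1 291.1] psi-rel -0.3 tz [-0.    -0.001 -1.   ] F [ 0.  -0.7  0.6] M [ 0.07  0.07 -0.  ] w -0.0
0.956 [  8.6   0.  205.7]
0.8 [-12.3   0.  190.7]
0.65 [-30.1   0.  173.4]
0.5 [-45.    0.  153.6]
0.35 [-56.9   0.  131.9]
0.2 [-65.3   0.  108.5]
0.1 [-69.    0.   92.4]
0.03 [-70.6   0.   80.9]
0 [-71.   0.  76.]
```

Emit:
send_rows(steps=[{"turn": [0,0,0.3],"slide": [0.95,4.65,0],"hand": -1},{"turn": [0,0,0],"slide": [0.95,4.65,0],"hand": -1},{"turn": [0,0,0],"slide": [0,0,4.25],"hand": -1},{"turn": [0,0,0],"slide": [0,0,4.25],"hand": -1},{"turn": [0,0,0],"slide": [0,0,0],"hand": -1},{"turn": [0,0,0],"slide": [-0.8,0,0],"hand": -1},{"turn": [0,0,0],"slide": [-0.8,0,0],"hand": -1},{"turn": [0,0,0],"slide": [0,0,0],"hand": -1}])

```text
t: 3.25
position: [533.0, 186.9, 208.0]
tool_rot: [0.969, 0.247, 0.001, -0.001]
ft_force: [-0.5, 1.1, -0.8]
gripper_width: 0.0
gripper_force: 0.0
```

Emit:
send_rows(steps=[{"turn": [0,0,0],"slide": [-1.05,0,0.75],"hand": -1},{"turn": [0,0,0],"slide": [-1.05,0,0.75],"hand": -1},{"turn": [0,0,0],"slide": [-0.9,0,0.85],"hand": -1},{"turn": [0,0,0],"slide": [-0.9,0,0.85],"hand": -1},{"turn": [0,0,0],"slide": [0,0,0],"hand": -1},{"turn": [0,0,0],"slide": [0,0,0],"hand": -1},{"turn": [0,0,0],"slide": [0,0,0],"hand": -1},{"turn": [0,0,0],"slide": [0,0,0],"hand": -1}])

```text
t: 4.25
position: [499.1, 168.2, 174.4]
tool_rot: [0.969, 0.247, 0.0, -0.0]
ft_force: [-0.1, -0.7, 0.3]
gripper_width: 0.003
gripper_force: 0.0
```

Run:
```python
from h import *;where()
from station import vision
import cv2
a=vision.read_camera("top")["frame"][100:300,120:360,::-1];b=vision.read_camera("scene")["frame"][80:330,120:360,::-1]
cv2.imwrite("pics/c1.png",np.hstack([cv2.resize(a,(400,333)),cv2.resize(b,(400,417))[:333]]))
```

```text
t 4.25 world [499.1 168.2 174.4] encl [-20.1   3.3 174.4] psi-rel -0.3 tz [ 0.  0. -1.] F [-0.1 -0.7  0.3] M [-0.09  0.07 -0.02] w 0.003
```

View pics/c1.png

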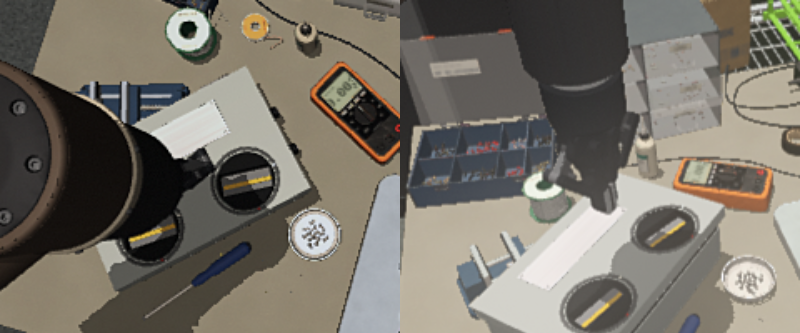

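The cover sank by itself once pushed past 0.6 and now looks nearly shut, with both slots visible. I'll press it onto the gasket in the free band.

Emit:
send_rows(steps=[{"turn": [0,0,0.3],"slide": [-2.4,0.15,2],"hand": -1},{"turn": [0,0,0],"slide": [-2.4,0.15,3],"hand": -1},{"turn": [0,0,0],"slide": [0,0,2.5],"hand": -1},{"turn": [0,0,0],"slide": [0,0,1.2],"hand": -1},{"turn": [0,0,0],"slide": [0,0,0.6],"hand": -1},{"turn": [0,0,0],"slide": [0,0,0.3],"hand": -1},{"turn": [0,0,0],"slide": [0,0,0.3],"hand": -1},{"turn": [0,0,0],"slide": [0,0,0],"hand": -1}])

```text
t: 5.35
position: [458.3, 142.7, 76.1]
tool_rot: [0.97, 0.244, 0.0, -0.0]
ft_force: [-3.5, -1.3, 6.1]
gripper_width: -0.002
gripper_force: 3.1
```

```bash
python3 -c "
from h import *;where()"
```

```text
t 5.35 world [458.3 142.7  76.1] encl [-68.1   0.7  76.1] psi-rel -0.6 tz [ 0.001  0.    -1.   ] F [-3.5 -1.3  6.1] M [-0.29  1.14 -0.03] w -0.002
```

Emit:
send_rows(steps=[{"turn": [0,0,0],"slide": [0,0,0.2],"hand": -1},{"turn": [0,0,0],"slide": [0,0,0],"hand": -1},{"turn": [0,0,0],"slide": [0,0,-2],"hand": -1},{"turn": [0,0,0],"slide": [0,0,-5],"hand": -1},{"turn": [0,0,0.6],"slide": [0,0,-5],"hand": -1},{"turn": [0,0,0],"slide": [0,0,0],"hand": -1},{"turn": [0,0,0],"slide": [0,0,0],"hand": -1},{"turn": [0,0,0],"slide": [0,0,0],"hand": -1}])

```text
t: 6.35
position: [457.6, 142.2, 192.3]
tool_rot: [0.971, 0.239, -0.001, 0.0]
ft_force: [-0.3, -0.8, -0.9]
gripper_width: 0.004
gripper_force: 0.0
```

```bash
cat >> h.py <<'E'
def wrist(save):
    import cv2
    from station import vision
    s=where();c=vision.read_camera("wrist");im=c["frame"][...,::-1].copy();cv2.imwrite(save,im)
    f=200/np.tan(np.radians(c["vertical_fov"]/2));H=np.array(c["hand_eye"]);T=R.from_quat(s["tool_rot"]).as_matrix()
    def ray(u,v,z):  # -> enclosure xy at height z
        d=np.array([u-c["cx"],v-c["cy"]]);r=np.hypot(*d);a=r/f
        q=T@H[:3,:3]@np.append(d/r*np.sin(a),np.cos(a));o=T@H[:3,3]+s["position"]
        P=o+q*(z-o[2])/q[2];k=P[:2]-E0[:2];cc,sn=np.cos(E0[2]),np.sin(E0[2]);return np.array([cc*k[0]+sn*k[1],-sn*k[0]+cc*k[1]])
    return im,ray
def proj_wrist_map(ray,n=65):
    pass
E
python3 - <<'E'
from h import *
import cv2
im,ray=wrist("pics/w1.png")
# rectified plan view of the cover plane z=76: 3 px/mm, x from -95..95, y 110..-110
c=np.array([[[*ray(u,v,78)] for u in range(640)] for v in range(400)])
from scipy.interpolate import griddata
pts=c[::3,::3].reshape(-1,2);uu,vv=np.meshgrid(np.arange(640)[::3],np.arange(400)[::3])
X=np.arange(-10,-95,-1/3.);Y=np.arange(115,-115,-1/3.);gy,gx=np.meshgrid(Y,np.arange(0,-95,-1/3.))
mu=griddata(pts,uu.ravel(),(gx,gy)).astype(np.float32);mv=griddata(pts,vv.ravel(),(gx,gy)).astype(np.float32)
o=cv2.remap(im,mu,mv,1)
for y in range(-100,101,20):cv2.line(o,(int((115-y)*3),0),(int((115-y)*3),6),(0,255,255));cv2.putText(o,str(y),(int((115-y)*3)+2,10),0,.35,(0,255,255))
for x in range(-80,0,20):cv2.line(o,(0,-x*3),(6,-x*3),(0,255,255));cv2.putText(o,str(x),(8,-x*3+4),0,.35,(0,255,255))
cv2.imwrite("pics/w1r.png",np.vstack([cv2.resize(o,(640,264)),im[:330]]))
E
```

```text
t 6.35 world [457.6 142.2 192.3] encl [-69.1   0.6 192.3] psi-rel -1.2 tz [-0.001 -0.001 -1.   ] F [-0.3 -0.8 -0.9] M [0.03 0.01 0.  ] w 0.004
```

View pics/w1r.png

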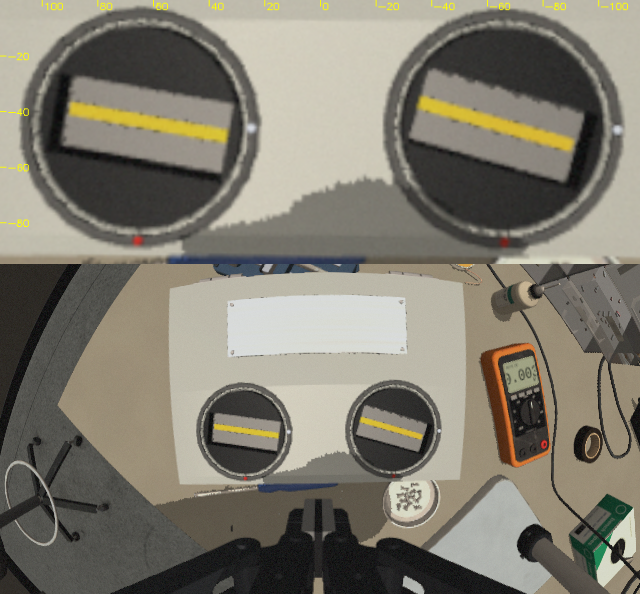

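The plan view rectified from the wrist image puts the disc centres at enclosure (-46, 64.7) and (-45.3, -66), within 1 mm of the model. The slots stand about 10.8° (left) and 16.4° (right) clockwise. Next I'll go above the outer end of the left slot.

Emit:
send_rows(steps=[{"turn": [0,0,0],"slide": [1.22,-3.87,0],"hand": -1},{"turn": [0,0,0],"slide": [1.22,-3.87,0],"hand": -1},{"turn": [0,0,9.6],"slide": [0,0,0],"hand": -1},{"turn": [0,0,0],"slide": [0,0,5],"hand": -1},{"turn": [0,0,0],"slide": [0,0,4],"hand": -1},{"turn": [0,0,0],"slide": [0,0,1],"hand": -1},{"turn": [0,0,0],"slide": [0,0,0],"hand": -1},{"turn": [0,0,0],"slide": [0,0,0],"hand": -1}])

```text
t: 7.4
position: [444.6, 223.1, 94.6]
tool_rot: [0.988, 0.157, 0.001, -0.001]
ft_force: [0.8, 0.4, 1.0]
gripper_width: 0.002
gripper_force: 0.0
```

```bash
python3 -c "
from h import *;where()"
```

```text
t 7.4 world [444.6 223.1  94.6] encl [-41.3  77.7  94.6] psi-rel -10.8 tz [ 0.002  0.001 -1.   ] F [0.8 0.4 1. ] M [-0.03  0.03 -0.04] w 0.002
```

Emit:
send_rows(steps=[{"turn": [0,0,0],"slide": [-0.18,0.03,0.5],"hand": -1},{"turn": [0,0,0],"slide": [0,0,0.7],"hand": -1},{"turn": [0,0,0],"slide": [0,0,0.5],"hand": -1},{"turn": [0,0,0],"slide": [0,0,0.4],"hand": -1},{"turn": [0,0,0],"slide": [0,0,0.3],"hand": -1},{"turn": [0,0,0],"slide": [0,0,0.2],"hand": -1},{"turn": [0,0,0],"slide": [0,0,0],"hand": -1},{"turn": [0,0,0],"slide": [0,0,0],"hand": -1}])

```text
t: 8.4
position: [442.2, 221.6, 67.4]
tool_rot: [0.988, 0.157, 0.0, -0.0]
ft_force: [-0.1, -0.4, 0.0]
gripper_width: 0.003
gripper_force: 0.0
```

```bash
python3 -c "
from h import *;where()"
```

```text
t 8.4 world [442.2 221.6  67.4] encl [-44.1  77.6  67.4] psi-rel -10.8 tz [ 0.  0. -1.] F [-0.1 -0.4  0. ] M [-0.05  0.    0.02] w 0.003
```

Emit:
send_rows(steps=[{"turn": [0,0,0],"slide": [0.4,0,0],"hand": -1},{"turn": [0,0,10],"slide": [0.22,0.07,0],"hand": -1},{"turn": [0,0,10],"slide": [0.22,0.07,0],"hand": -1},{"turn": [0,0,10],"slide": [0.22,0.07,0],"hand": -1},{"turn": [0,0,10],"slide": [0.22,0.07,0],"hand": -1},{"turn": [0,0,0],"slide": [0,0,0],"hand": -1},{"turn": [0,0,0],"slide": [0,0,0],"hand": -1},{"turn": [0,0,0],"slide": [0,0,0],"hand": -1}])

```text
t: 9.4
position: [454.8, 220.6, 67.4]
tool_rot: [0.982, -0.189, 0.0, -0.0]
ft_force: [-0.3, -0.0, -0.6]
gripper_width: -0.004
gripper_force: 0.1
```

```bash
python3 -c "
from h import *;where()
for p in (50.8,80.8,90.8,96.8):
  a=np.radians(p);e=np.array([np.sin(a),np.cos(a)]);f=np.array([np.cos(a),-np.sin(a)]);print(p,np.round([-45.5,64.8]+13*e+3*f,1))"
```

```text
t 9.4 world [454.8 220.6  67.4] encl [-33.5  70.6  67.4] psi-rel -50.7 tz [ 0.  0. -1.] F [-0.3 -0.  -0.6] M [ 0.03  0.1  -0.03] w -0.004
50.8 [-33.5  70.7]
80.8 [-32.2  63.9]
90.8 [-32.5  61.6]
96.8 [-32.9  60.3]
```

Emit:
send_rows(steps=[{"turn": [0,0,10],"slide": [0.22,0.07,0],"hand": -1},{"turn": [0,0,10],"slide": [0.22,0.07,0],"hand": -1},{"turn": [0,0,10],"slide": [0.22,0.07,0],"hand": -1},{"turn": [0,0,10],"slide": [0.22,0.07,0],"hand": -1},{"turn": [0,0,4],"slide": [0.09,0.03,0],"hand": -1},{"turn": [0,0,0],"slide": [0,0,0],"hand": -1},{"turn": [0,0,0],"slide": [0,0,0],"hand": -1},{"turn": [0,0,0],"slide": [0,0,0],"hand": -1}])

```text
t: 10.4
position: [459.7, 213.1, 67.1]
tool_rot: [0.839, -0.544, -0.0, -0.0]
ft_force: [-4.3, 5.6, -1.4]
gripper_width: -0.001
gripper_force: 3.3
```

```bash
python3 -c "
from h import *
import cv2
im,ray=wrist('pics/w2.png');cv2.imwrite('pics/w2c.png',cv2.resize(im[100:400,120:520],(800,600)))"
```

```text
t 10.4 world [459.7 213.1  67.1] encl [-33.   61.6  67.1] psi-rel -94.7 tz [-0.     0.001 -1.   ] F [-4.3  5.6 -1.4] M [1.96 1.52 0.03] w -0.001
```

View pics/w2c.png

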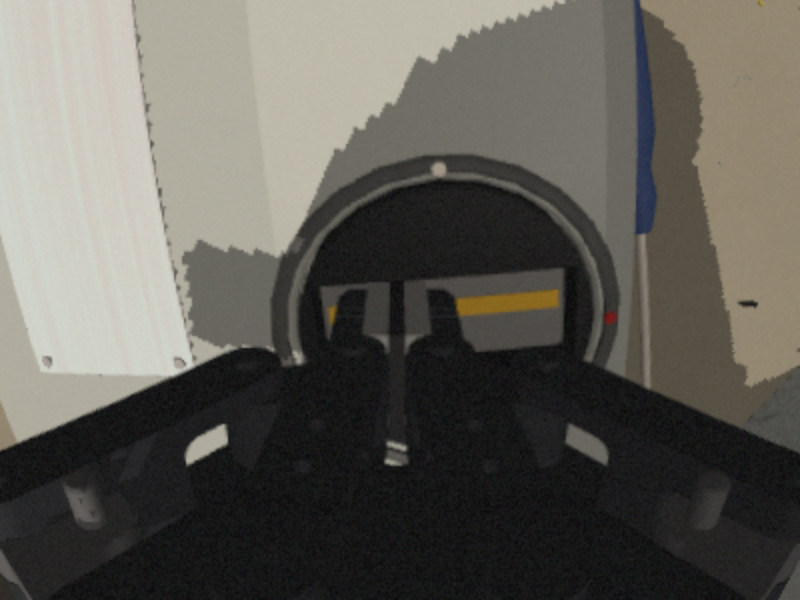

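The slot now lines up with the red front mark (yellow line (330,313)-(558,298), about 4° behind the tool's -94.7°, so about 90°). I'll push a little harder to confirm the stop, then back off and lift.

Emit:
send_rows(steps=[{"turn": [0,0,0],"slide": [0.1,0,0],"hand": -1},{"turn": [0,0,0],"slide": [0.1,0,0],"hand": -1},{"turn": [0,0,0],"slide": [0,0,0],"hand": -1},{"turn": [0,0,0],"slide": [0,0,0],"hand": -1},{"turn": [0,0,0],"slide": [0,0,0],"hand": -1},{"turn": [0,0,0],"slide": [0,0,0],"hand": -1},{"turn": [0,0,0],"slide": [0,0,0],"hand": -1},{"turn": [0,0,0],"slide": [0,0,0],"hand": -1}])

```text
t: 11.45
position: [459.9, 212.7, 67.0]
tool_rot: [0.839, -0.544, -0.001, -0.001]
ft_force: [-11.3, 12.6, -1.5]
gripper_width: -0.003
gripper_force: 8.3
```

```bash
python3 -c "
from h import *;where()"
```

```text
t 11.45 world [459.9 212.7  67. ] encl [-32.9  61.2  67. ] psi-rel -94.7 tz [-0.001  0.003 -1.   ] F [-11.3  12.6  -1.5] M [4.7  4.05 0.04] w -0.003
```

Emit:
send_rows(steps=[{"turn": [0,0,0],"slide": [-0.55,0,0],"hand": -1},{"turn": [0,0,0],"slide": [0,0,-1],"hand": -1},{"turn": [0,0,0],"slide": [0,0,-4],"hand": -1},{"turn": [0,0,-9.8],"slide": [0,0,0],"hand": -1},{"turn": [0,0,-9.8],"slide": [0,0,0],"hand": -1},{"turn": [0,0,-9.8],"slide": [0,0,0],"hand": -1},{"turn": [0,0,-9.8],"slide": [0,0,0],"hand": -1},{"turn": [0,0,-9.8],"slide": [0,0,0],"hand": -1}])

```text
t: 12.45
position: [459.1, 215.1, 118.2]
tool_rot: [0.99, -0.144, 0.0, -0.0]
ft_force: [1.3, -0.3, -0.2]
gripper_width: 0.003
gripper_force: 0.0
```

Emit:
send_rows(steps=[{"turn": [0,0,-9.8],"slide": [0,0,0],"hand": -1},{"turn": [0,0,-9.8],"slide": [0,0,0],"hand": -1},{"turn": [0,0,-9.7],"slide": [0,0,0],"hand": -1},{"turn": [0,0,0],"slide": [0.8,3.7,0],"hand": -1},{"turn": [0,0,0],"slide": [0.8,3.7,0],"hand": -1},{"turn": [0,0,0],"slide": [0.8,3.7,0],"hand": -1},{"turn": [0,0,0],"slide": [0,0,0],"hand": -1},{"turn": [0,0,0],"slide": [0,0,0],"hand": -1}])

```text
t: 13.45
position: [506.1, 111.8, 117.8]
tool_rot: [0.994, 0.107, 0.0, -0.0]
ft_force: [0.0, 0.2, 0.4]
gripper_width: 0.001
gripper_force: 0.0
```

```bash
python3 -c "
from h import *;where()"
```

```text
t 13.45 world [506.1 111.8 117.8] encl [-41.2 -49.4 117.8] psi-rel -16.6 tz [ 0.001  0.    -1.   ] F [0.  0.2 0.4] M [ 0.05  0.03 -0.03] w 0.001
```

Emit:
send_rows(steps=[{"turn": [0,0,0],"slide": [0.07,0.38,0],"hand": -1},{"turn": [0,0,0],"slide": [0,0,2],"hand": -1},{"turn": [0,0,0],"slide": [0,0,1.2],"hand": -1},{"turn": [0,0,0],"slide": [0,0,0.7],"hand": -1},{"turn": [0,0,0],"slide": [0,0,0.5],"hand": -1},{"turn": [0,0,0],"slide": [0,0,0.4],"hand": -1},{"turn": [0,0,0],"slide": [0,0,0.2],"hand": -1},{"turn": [0,0,0],"slide": [0,0,0],"hand": -1}])

```text
t: 14.45
position: [507.4, 108.5, 67.4]
tool_rot: [0.994, 0.108, 0.0, 0.0]
ft_force: [0.1, 0.8, 0.1]
gripper_width: -0.003
gripper_force: 0.0
```

```bash
python3 -c "
from h import *;where()"
```

```text
t 14.45 world [507.4 108.5  67.4] encl [-41.6 -53.   67.4] psi-rel -16.5 tz [ 0. -0. -1.] F [0.1 0.8 0.1] M [-0.01  0.05 -0.02] w -0.003
```

Seated without contact. Now turn.

Emit:
send_rows(steps=[{"turn": [0,0,0],"slide": [0.3,0,0],"hand": -1},{"turn": [0,0,10],"slide": [0.22,0.07,0],"hand": -1},{"turn": [0,0,10],"slide": [0.22,0.07,0],"hand": -1},{"turn": [0,0,10],"slide": [0.22,0.07,0],"hand": -1},{"turn": [0,0,10],"slide": [0.22,0.07,0],"hand": -1},{"turn": [0,0,10],"slide": [0.22,0.07,0],"hand": -1},{"turn": [0,0,0],"slide": [0,0,0],"hand": -1},{"turn": [0,0,0],"slide": [0,0,0],"hand": -1}])

```text
t: 15.45
position: [520.4, 104.4, 67.3]
tool_rot: [0.947, -0.321, -0.0, -0.0]
ft_force: [-0.6, 1.1, -0.5]
gripper_width: 0.003
gripper_force: 0.6
```

Emit:
send_rows(steps=[{"turn": [0,0,10],"slide": [0.22,0.07,0],"hand": -1},{"turn": [0,0,10],"slide": [0.22,0.07,0],"hand": -1},{"turn": [0,0,8],"slide": [0.18,0.06,0],"hand": -1},{"turn": [0,0,0],"slide": [0.1,0,0],"hand": -1},{"turn": [0,0,0],"slide": [0.1,0,0],"hand": -1},{"turn": [0,0,0],"slide": [0,0,0],"hand": -1},{"turn": [0,0,0],"slide": [0,0,0],"hand": -1},{"turn": [0,0,0],"slide": [0,0,0],"hand": -1}])

```text
t: 16.45
position: [523.8, 99.4, 67.3]
tool_rot: [0.841, -0.541, -0.001, -0.002]
ft_force: [-7.2, 14.5, -0.0]
gripper_width: -0.0
gripper_force: 8.3
```

```bash
python3 -c "
from h import *;where()"
```

```text
t 16.45 world [523.8  99.4  67.3] encl [-31.6 -68.9  67.3] psi-rel -94.3 tz [ 0.001  0.003 -1.   ] F [-7.2 14.5 -0. ] M [5.39 2.67 0.1 ] w -0.0
```

Emit:
send_rows(steps=[{"turn": [0,0,0],"slide": [-0.55,0,0],"hand": -1},{"turn": [0,0,0],"slide": [0,0,-1],"hand": -1},{"turn": [0,0,0],"slide": [0,0,-4],"hand": -1},{"turn": [0,0,0],"slide": [0,0,-5],"hand": -1},{"turn": [0,0,0],"slide": [0,0,-6],"hand": -1},{"turn": [0,0,0],"slide": [0,-5,0],"hand": -1},{"turn": [0,0,0],"slide": [0,0,0],"hand": -1},{"turn": [0,0,0],"slide": [0,0,0],"hand": -1}])

```text
t: 17.45
position: [567.1, 121.8, 227.3]
tool_rot: [0.84, -0.542, -0.0, 0.0]
ft_force: [-0.3, 0.2, -0.2]
gripper_width: 0.002
gripper_force: 0.0
```

```bash
python3 -c "
from h import *
import cv2
from station import vision
im,ray=wrist('pics/w3.png');t=vision.read_camera('top')['frame'][125:285,135:325,::-1]
cv2.imwrite('pics/w3c.png',np.hstack([cv2.resize(im,(480,300)),cv2.resize(t,(320,300))]))"
```

```text
t 17.45 world [567.1 121.8 227.3] encl [ 17.  -70.1 227.3] psi-rel -94.5 tz [-0.001 -0.001 -1.   ] F [-0.3  0.2 -0.2] M [-0.02  0.    0.04] w 0.002
```

View pics/w3c.png

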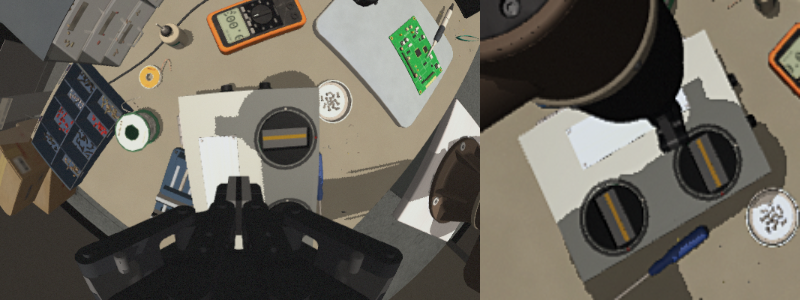

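The cover is shut. In the top panel both slots, (598,190)-(628,245) and (697,137)-(722,190), run square to the front edge, and the robot is clear of everything.

```bash
python3 -c "
from station import robot;print(robot.job_done())"
```

```text
the job is handed in; nothing more can be done
None
```

The cover is pushed down onto its gasket, both fasteners are turned clockwise to their stops and look locked in the final pictures, and the job was handed in at about 17.5 s with the robot clear of everything.

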